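# Pack the round marble base

## Task

The round marble base on the packing tray is ready for shipping: slide it along its lane, over the raised wooden lip, so that it drops flat into the recess beyond. Push it, do not lift it off the tray, keep it in its own lane, and leave the square base where it is.

Things in the scene. Friction and masses are not known exactly. Their poses are not given: they have to be found in the camera images.
- round_base: marble sculpture base, a disc 96 mm across and 20 mm thick, 0.27 to 0.53 kg, a small dark hole in the middle of its top; too wide to grip. It lies flat on the deck of either of the tray's two lanes. Origin: centre of its underside, z up.
- square_base: square marble base, 90 x 90 x 20 mm, with the same small hole, lying on the deck of the other lane; it stays there. Origin: centre of its underside, z up, x and y along its sides.
- tray: plywood tray fixed to the bench, 308 (x) by 266 mm (y). Origin: centre of its underside on the bench; x: push direction, z up. Two lanes along x, centred at y = -63 and +63, each 112 wide between rails 37 high. In each: deck 27 high from x = -154 (open end) to -4, then the lip, then a grey-lined recess from x = 24 to 140, floor 12 high, then an end wall 37 high. Heights are above the bench.
- lip (a point): middle of the crest of the dark wooden lip that crosses both lanes (at x = 20, y = 0 of the tray, 32 mm above the bench, 5 above the deck). Crest flat for 8 mm along tray x; near side a bevel 20 mm long, far side a sheer 20 mm drop, so a seated base is level with the crest. Whatever pushes a base over it must stay above 32 mm and below 47, the base's top on the deck.
Mind the look-alikes: they are no part of the job. What is shaped like the round_base but pink or purple is not meant.

How it is judged:
At the end, for the whole second after the job is handed in: The round base lies still in the recess of its lane, its underside within 4 mm of the recess floor and flat within 4 degrees, its centre within 16 mm of the recess centre along the lane and 18 mm across it; the square base is within 20 mm of where it began (z of round_base in the frame of tray below 0.016 m and x of round_base in the frame of tray between 0.066 and 0.098 m and (y of round_base in the frame of tray between 0.045 and 0.081 m or y of round_base in the frame of tray between -0.081 and -0.045 m) and angle between round_base's own z axis and vertical below 0.07 rad and linear speed of round_base below 0.02 m/s and distance of square_base from where it was at the start of the episode below 0.02 m); the robot touches nothing.
It fails at once if the round base was lifted off the tray (its origin more than 60 mm above the bench) (z of round_base in the frame of tray above 0.06 m).
It fails at once if the round base left its lane (y of round_base in the frame of tray between -0.035 and 0.035 m).
It fails at once if the square base was moved more than 20 mm (distance of square_base from where it was at the start of the episode above 0.02 m).
It also fails if it takes over 34 s, if anything falls off the work surface, if the arm or the gripper's body presses on something with over 40 N, if the wrist force passes 120 N, or if a joint passes its speed limit or range.

## Robot

A 7-joint arm with a two-finger parallel gripper is mounted at the origin on the work surface. World frame = base frame: x ahead of the robot, y to its left, z up, the work surface at z = 0. Lengths are in m, angles in rad, forces in N, time in s.
With the tool pointing down it reaches from about 0.425 to 0.925 m from the base axis. Payload 6.8 kg.
Tool frame: the origin (TCP) lies on the centre line of the jaws, within the pads' length; the fingertips stand 11 mm ahead of it and the grasp point (between the pads) lies 8 mm behind it; z points along the fingers, y is the direction in which the jaws open and shut (so a half turn about z gives the same grasp; the last joint's range is limited). The gripper opens to 85 mm and grips with 20 to 120 N. Pads are 22 mm wide; open, the fingers measure 114 mm over their backs; the gripper's body (76 mm by 85 mm) begins 54 mm behind the grasp point. The pads swing forward as they close: fully open they stand 13 mm farther back than shut.
Start: joints at [-1.21, 0.477, 0.022, 1.555, -0.011, 1.109, -0.083], TCP at [0.305, 0.602, 0.242] pointing down, gripper open.
Joint ranges: [-2.96, 2.96], [-0.34, 2.1], [-1.41, 1.46], [0.24, 2.44], [-1.37, 4.51], [0.17, 1.92], [-2.96, 2.96]. Speed limits (rad/s): [2.39, 2.39, 3.14, 3.14, 3.14, 3.14, 3.14].

## Interface

Orientations are given as a rotation vector (axis times angle).
In Python, from bench import r gives the robot as it stands.
- The arm moves only by the tool send_rows, never from a script. Its argument "deltas" is a list of rows, each a list of 7 numbers: the opening, from 0 (shut) to 1 (fully open), then the shift along the tool's x, y, z as a fraction of full scale, then the turn, a rotation vector about the tool's x, y, z as a fraction of full scale. In form: [[hand, x, y, z, ax, ay, az], ...]. A call has 1 to 20 rows; each row is the pose to reach, as a shift and turn from the pose commanded when the call began, along the tool's axes at that moment, turning the shorter way round; what a row does not reach only later rows make up. Full scale, the value 1, is 150 mm for a shift and 180 degrees for a turn. A row lasts 1/12 s, in which the tool goes at most 41.7 mm and 7.16 degrees, less where a joint would pass 70% of its speed; a pose out of reach is approached as far as the arm can. A call with a number of a shift or a turn outside -1 to 1 is refused whole. A call with a gripper value outside its range is refused whole. The fingers move at their own pace and stop on an object; "squeeze" is the grip in N (left out, the last holds). Time passes only in rows, so rows that repeat a pose let the fingers close. It gives the time, the measured TCP pose, the force and the opening at its end, in the units of the state.
- r.get_obs(): the state, without advancing time (a new reading comes with each control period).
- r.grab_frame(name): name is "scene" or "top" or "wrist"; returns a dict with "pixels" (480x640x3 uint8, red, green, blue), "camera_matrix" (3x3 intrinsics, pixels), "dist_coeffs" ([k1, k2, p1, p2, k3] as OpenCV has them; the pictures are not rectified), "rvec" (rotation vector, rad) and "tvec" (3), from world to camera coordinates, as OpenCV has them. Camera axes: x right, y down, z forward; pixel columns grow to the right and rows downward; lengths in m; the calibration is good to about 2 mm. A picture is of the moment at which its call begins. There is no depth.
- r.hand_in(): hands the job in, once; it reports no verdict.
The state is a dict: "clock": time; "joints": joint angles; "qvel": joint speeds; "tau": joint torques, N m; "tcp_pos": TCP position; "orientation": TCP orientation; "contact_force": force on the tool from outside, world axes, zero at the start; "moment": the same for the moment, N m; "grip_width": finger opening in m.
Only numpy, scipy, OpenCV 4.12 (cv2) and the standard library are available. Lean on these libraries where they do the work, as an engineer would, in place of code of your own. Each camera call takes 0.05 s, during which the arm holds its last target. There are 200 camera calls.

## Working session

There is one attempt and no reset: what is moved stays moved. The work goes in short steps, Python scripts to look and compute and a tool call to move; the robot and the scene stay as the last step left them, time stands still between calls to the robot, and variables do not carry over. Pictures are saved under pics/ and viewed, about 8 in all and at most 12, crops included, and the job is handed in when it is done.

Besides the shell and the picture viewer there is one more tool, called after "Request:" as name([rows], argument=value, ...), one row to a line, values as JSON. send_rows: Moves the arm, as the interface text tells. Shift numbers are shares of 150 mm and turn numbers shares of 180 degrees, none past 1 either way. Its arguments: {"type":"object","properties":{"deltas":{"type":"array","items":{"type":"array","items":{"type":"number"}}},"squeeze":{"type":"number"}},"required":["deltas"]}

```bash
mkdir -p pics
cat > h.py <<'E'
import numpy as np, cv2
from bench import r
def shot(n,f):
    d=r.grab_frame(n); cv2.imwrite('pics/'+f+'.png',cv2.cvtColor(d['pixels'],cv2.COLOR_RGB2BGR))
    np.savez('pics/'+f+'.npz',**{k:np.array(v,float) for k,v in d.items() if k!='pixels'}); return d
def ray(f,uv,z):
    d=np.load('pics/'+f+'.npz'); K=d['camera_matrix']; R=cv2.Rodrigues(d['rvec'])[0]; t=d['tvec'].ravel()
    p=cv2.undistortPoints(np.array(uv,float).reshape(-1,1,2),K,d['dist_coeffs']).reshape(-1,2)
    D=np.c_[p,np.ones(len(p))]@R; C=-R.T@t
    return C+D*((z-C[2])/D[:,2])[:,None]
def proj(f,P):
    d=np.load('pics/'+f+'.npz')
    return cv2.projectPoints(np.array(P,float).reshape(-1,1,3),d['rvec'],d['tvec'],d['camera_matrix'],d['dist_coeffs'])[0].reshape(-1,2)
E
python3 - <<'E'
from h import *
shot('top','top0');shot('scene','scene0');print(r.get_obs())
E
```

```text
{'clock': 0.1, 'joints': array([-1.21009152,  0.47773744,  0.02234354,  1.55634668, -0.01148845,
        1.10930216, -0.08308159]), 'qvel': array([-0.00030247, -0.00061331,  0.00039726, -0.00285153, -0.00093876,
       -0.00124081,  0.0004739 ]), 'tau': array([ 3.93728682e-03, -5.97760427e+01,  1.61345132e+00, -2.81954849e+01,
        1.27504629e-02,  5.01527640e-03,  1.08142615e-05]), 'tcp_pos': array([0.304758  , 0.60170767, 0.24141202]), 'orientation': array([-7.29546534e-01, -3.05544538e+00,  2.58447783e-03]), 'contact_force': array([ 0.782466  ,  0.05107349, -1.10685228]), 'moment': array([-0.01719259,  0.00904793, -0.01178534]), 'grip_width': 0.08530554241756208}
```

View pics/top0.png

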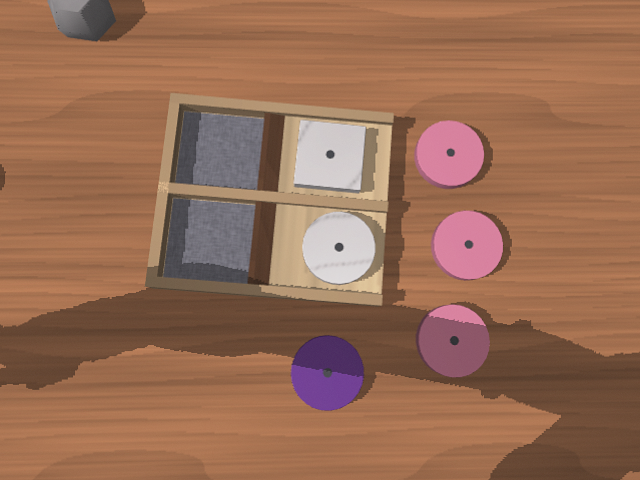

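View pics/scene0.png

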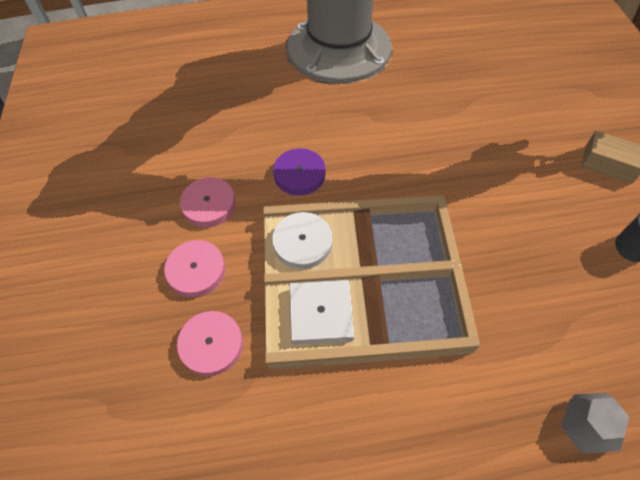

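Candidates in the top view are the white disc (339,247), pink discs (450,153), (469,245) and (454,341), a purple disc (327,372), and the white square (330,154). The white disc in the tray's lower lane matches the description. I'll check it in a close crop.

Run:
```python
import cv2
i=cv2.imread('pics/top0.png')[85:310,140:405]
cv2.imwrite('pics/c0.png',cv2.resize(i,None,fx=3,fy=2.6666667*1.0,interpolation=2) if 0 else cv2.resize(i,(795,675))[0:0] if 0 else cv2.resize(i,None,fx=2.6,fy=2.6,interpolation=cv2.INTER_CUBIC))
```

```text
(no output)
```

View pics/c0.png

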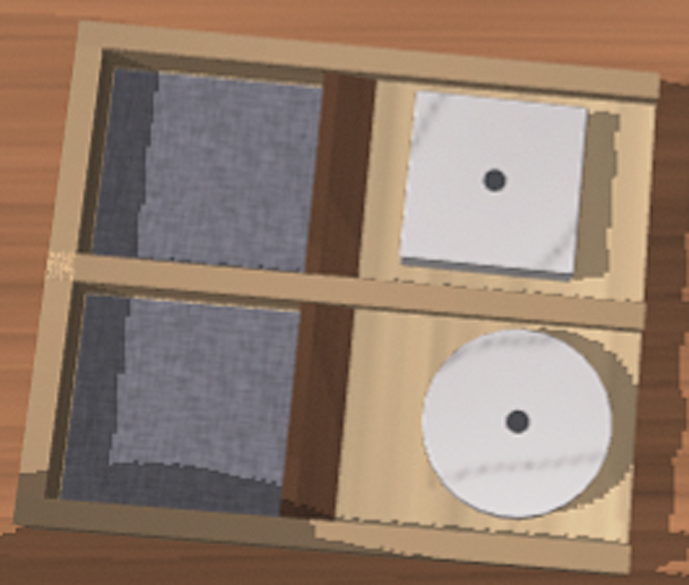

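The crop confirms it: the white disc with its dark hole at top-view (339,247) is in the lower lane, the square is in the upper, and the recesses are to the left. Next I fit the tray.

Run:
```python
from h import *
c=lambda L:np.array(L)/2.6+[140,85]-0.3
P=ray('top0',c([(79,21),(660,72),(631,573),(15,525)]),.037)[:,:2]
M=np.array([[154,-133],[-154,-133],[-154,133],[154,133]])/1000
pc=P.mean(0);Q=P-pc
a=np.arctan2((M[:,0]*Q[:,1]-M[:,1]*Q[:,0]).sum(),(M*Q).sum())
R=np.array([[np.cos(a),-np.sin(a)],[np.sin(a),np.cos(a)]])
print('centre',pc,'yaw',a,np.degrees(a)); print('res mm',(Q-M@R.T)*1e3)
h=ray('top0',c([(517,421),(495,180)]),.047)[:,:2];print('holes',h,'tray',(h-pc)@R)
hs=ray('scene0',[(302.5,237),(321,309)],.047)[:,:2];print('scene',hs,(hs-pc)@R)
np.savez('tray.npz',pc=pc,R=R,a=a)
print('tool R',cv2.Rodrigues(r.get_obs()['orientation'])[0])
for x in(-.154,.02,.082):print(x,pc+R@[x,.063],np.linalg.norm(pc+R@[x,.063]))
```

```text
centre [ 0.57930018 -0.06695096] yaw 1.4846272606735196 85.06287618666137
res mm [[ 0.29389893  0.3926389 ]
 [ 0.12630671 -0.16126632]
 [-0.38006997 -0.10027463]
 [-0.04013567 -0.13109794]]
holes [[ 0.50930419 -0.15212557]
 [ 0.63540131 -0.14260468]] tray [[-0.09088262  0.06240596]
 [-0.07054483 -0.06240392]]
scene [[ 0.51038424 -0.15262594]
 [ 0.63611018 -0.14307549]] [[-0.09128818  0.06128685]
 [-0.07095288 -0.06315068]]
tool R [[-8.92128340e-01  4.51781612e-01 -6.31870716e-04]
 [ 4.51782035e-01  8.92127020e-01 -1.54084672e-03]
 [-1.32417276e-04 -1.66010086e-03 -9.99998613e-01]]
-0.154 [ 0.50328031 -0.21495765] 0.5472639760099346
0.02 [ 0.51825518 -0.04160323] 0.5199223590828258
0.082 [0.52359105 0.02016673] 0.5239792811488856
```

Fit residuals are under 0.5 mm. The disc is at tray (-0.091, 0.062). Plan: set the jaws about 40% open across the lane as a two-point pusher, with the fingertips at about 38 mm. First move turns by 68°, so tool x lines up with tray x.

Request:
send_rows([
  [0.4,-0.547,-0.642,0,0,0,0.378],
  [0.4,-0.547,-0.642,0,0,0,0.378],
  [0.4,-0.547,-0.642,0,0,0,0.378],
  [0.4,-0.547,-0.642,0,0,0,0.378],
  [0.4,-0.547,-0.642,0,0,0,0.378],
  [0.4,-0.547,-0.642,0,0,0,0.378],
  [0.4,-0.547,-0.642,0,0,0,0.378],
  [0.4,-0.547,-0.642,0,0,0,0.378],
  [0.4,-0.547,-0.642,0,0,0,0.378],
  [0.4,-0.547,-0.642,0,0,0,0.378],
  [0.4,-0.547,-0.642,0,0,0,0.378],
])

```text
clock: 1.02
tcp_pos: [0.3344, 0.479, 0.2419]
orientation: [2.316, 2.122, -0.001]
contact_force: [0.1, -0.1, -0.2]
grip_width: 0.0346
```

```bash
cat > st.py <<'E'
from h import *
t=np.load('tray.npz');o=r.get_obs();p=o['tcp_pos']
T=cv2.Rodrigues(o['orientation'])[0];R3=np.eye(3);R3[:2,:2]=t['R']
print('t',o['clock'],'tray xy',(p[:2]-t['pc'])@t['R'],'z',p[2],'F',o['contact_force'],'w',o['grip_width']);print((R3.T@T).round(3).tolist())
E
python3 st.py
```

```text
t 1.0167 tray xy [0.52288709 0.29099932] z 0.24189391470974153 F [ 0.08705884 -0.11387449 -0.19141706] w 0.03457527848412342
[[1.0, -0.001, -0.001], [-0.001, -1.0, 0.0], [-0.001, -0.0, -1.0]]
```

Request:
send_rows([
  [0.4,-0.917,0.305,0,0,0,0],
  [0.4,-0.917,0.305,0,0,0,0],
  [0.4,-0.917,0.305,0,0,0,0],
  [0.4,-0.917,0.305,0,0,0,0],
])

```text
clock: 1.35
tcp_pos: [0.3696, 0.3327, 0.2419]
orientation: [2.316, 2.121, -0.003]
contact_force: [0.9, -0.3, 0.3]
grip_width: 0.0343
```

Request:
send_rows([
  [0.4,-0.917,0.305,0,0,0,0],
  [0.4,-0.917,0.305,0,0,0,0],
  [0.4,-0.917,0.305,0,0,0,0],
  [0.4,-0.917,0.305,0,0,0,0],
])

```text
clock: 1.68
tcp_pos: [0.4028, 0.192, 0.2422]
orientation: [2.317, 2.121, -0.002]
contact_force: [0.0, -1.4, -0.1]
grip_width: 0.034
```

Request:
send_rows([
  [0.4,-0.917,0.305,0,0,0,0],
  [0.4,-0.917,0.305,0,0,0,0],
  [0.4,-0.917,0.305,0,0,0,0],
  [0.4,-0.917,0.305,0,0,0,0],
])

```text
clock: 2.02
tcp_pos: [0.4364, 0.0513, 0.2425]
orientation: [2.317, 2.121, -0.0]
contact_force: [1.2, -0.3, -0.4]
grip_width: 0.0342
```

Request:
send_rows([
  [0.4,-0.917,0.305,0,0,0,0],
  [0.4,-0.917,0.305,0,0,0,0],
  [0.4,-0.917,0.305,0,0,0,0],
  [0.4,-0.917,0.305,0,0,0,0],
])

```text
clock: 2.35
tcp_pos: [0.4702, -0.0898, 0.2427]
orientation: [2.315, 2.12, -0.0]
contact_force: [0.0, 0.2, -0.9]
grip_width: 0.0343
```

Request:
send_rows([
  [0.4,-0.917,0.305,0,0,0,0],
  [0.4,-0.917,0.305,0,0,0,0],
  [0.4,-0.917,0.305,0,0,0,0],
  [0.4,-0.917,0.305,0,0,0,0],
  [0.4,-0.917,0.305,0,0,0,0],
])

```text
clock: 2.77
tcp_pos: [0.5035, -0.2314, 0.2425]
orientation: [2.317, 2.117, -0.004]
contact_force: [0.1, -0.2, -0.2]
grip_width: 0.0339
```

```bash
python3 st.py
```

```text
t 2.7667 tray xy [-0.17035196  0.0614145 ] z 0.24250297680795657 F [ 0.13746892 -0.22996535 -0.18914852] w 0.033879320620493404
[[1.0, -0.004, -0.004], [-0.004, -1.0, -0.001], [-0.004, 0.001, -1.0]]
```

Request:
send_rows([
  [0.4,-0.06,0,1,0,0,0],
  [0.4,-0.06,0,1,0,0,0],
  [0.4,-0.06,0,1,0,0,0],
  [0.4,-0.06,0,1,0,0,0],
  [0.4,-0.06,0,1,0,0,0],
])

```text
clock: 3.18
tcp_pos: [0.4994, -0.2323, 0.0872]
orientation: [-2.305, -2.121, 0.008]
contact_force: [-0.3, 0.0, 1.6]
grip_width: 0.0341
```

```bash
python3 st.py
python3 - <<'E'
from h import *
t=np.load('tray.npz')
print('pink',(ray('top0',[(450,153),(469,245),(454,341)],.02)[:,:2]-t['pc'])@t['R'])
shot('scene','s1')
i=cv2.imread('pics/s1.png')
o=r.get_obs()['tcp_pos'];print(proj('s1',[o,o-[0,0,.011],o-[0,0,.003]]))
u=proj('s1',[o])[0].astype(int);y0=max(0,u[1]-90);x0=max(0,u[0]-120);print(x0,y0)
cv2.imwrite('pics/s1c.png',cv2.resize(i[y0:y0+180,x0:x0+240],None,fx=3.3,fy=3.3,interpolation=2))
E
```

```text
t 3.1833 tray xy [-0.17157439  0.06542253] z 0.08724724402008331 F [-0.25240637  0.0435473   1.55676218] w 0.03406370710887267
[[1.0, 0.003, 0.002], [0.003, -1.0, 0.01], [0.002, -0.01, -1.0]]
pink [[-0.23952475 -0.08747932]
 [-0.27071767  0.04158576]
 [-0.25463191  0.17254266]]
[[247.44780142 224.85519526]
 [248.50926763 228.6858682 ]
 [247.73997859 225.90992719]]
127 134
```

View pics/s1c.png

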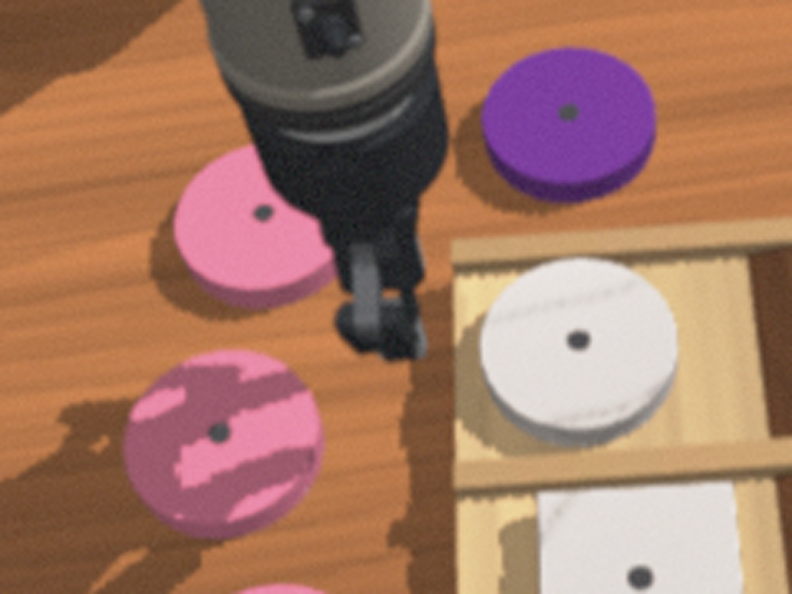

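The scene crop shows the fingers just behind the white disc, clear of the tray. Picking out the tip height from it is too coarse, so I'll find it by a gentle touch on the bench.

Request:
send_rows([
  [0.4,-0.02,0,0.38,0,0,0],
  [0.4,-0.02,0,0.38,0,0,0],
  [0.4,-0.02,0,0.38,0,0,0],
  [0.4,-0.02,0,0.38,0,0,0],
  [0.4,-0.02,0,0.38,0,0,0],
  [0.4,-0.02,0,0.38,0,0,0],
])

```text
clock: 3.73
tcp_pos: [0.5044, -0.238, 0.0375]
orientation: [2.311, 2.123, 0.003]
contact_force: [-0.4, 0.6, 0.3]
grip_width: 0.0344
```

```bash
python3 st.py
```

```text
t 3.7333 tray xy [-0.17681386  0.05988908] z 0.037530446133215115 F [-0.39252469  0.56850241  0.325909  ] w 0.03439286798179418
[[1.0, 0.001, -0.001], [0.001, -1.0, -0.004], [-0.001, 0.004, -1.0]]
```

Request:
send_rows([
  [0.4,0,0,0.02,0,0,0],
  [0.4,0,0,0.04,0,0,0],
  [0.4,0,0,0.06,0,0,0],
  [0.4,0,0,0.08,0,0,0],
  [0.4,0,0,0.09,0,0,0],
  [0.4,0,0,0.1,0,0,0],
  [0.4,0,0,0.1,0,0,0],
])

```text
clock: 4.32
tcp_pos: [0.5025, -0.2375, 0.0199]
orientation: [-2.314, -2.124, 0.001]
contact_force: [-0.5, 0.0, -0.6]
grip_width: 0.0343
```

Request:
send_rows([
  [0.4,0,0,0.01,0,0,0],
  [0.4,0,0,0.02,0,0,0],
  [0.4,0,0,0.03,0,0,0],
  [0.4,0,0,0.03,0,0,0],
])

```text
clock: 4.65
tcp_pos: [0.5027, -0.2375, 0.0155]
orientation: [-2.314, -2.124, 0.0]
contact_force: [-0.2, 0.4, 0.7]
grip_width: 0.0342
```

Request:
send_rows([
  [0.4,0,0,0.01,0,0,0],
  [0.4,0,0,0.02,0,0,0],
  [0.4,0,0,0.02,0,0,0],
])

```text
clock: 4.9
tcp_pos: [0.5026, -0.2374, 0.0125]
orientation: [-2.314, -2.124, 0.0]
contact_force: [-0.4, 0.2, -0.1]
grip_width: 0.0341
```

Request:
send_rows([
  [0.4,0,0,0.01,0,0,0],
  [0.4,0,0,0.015,0,0,0],
  [0.4,0,0,0.015,0,0,0],
])

```text
clock: 5.15
tcp_pos: [0.5028, -0.2375, 0.0104]
orientation: [-2.314, -2.124, 0.0]
contact_force: [0.0, -0.1, -0.1]
grip_width: 0.0341
```

Request:
send_rows([
  [0.4,0,0,0.007,0,0,0],
  [0.4,0,0,0.013,0,0,0],
  [0.4,0,0,0.013,0,0,0],
])

```text
clock: 5.4
tcp_pos: [0.5029, -0.2376, 0.0102]
orientation: [-2.314, -2.123, -0.002]
contact_force: [-4.9, 3.7, 20.8]
grip_width: 0.0341
```

Request:
send_rows([
  [0.4,0,0,0.007,0,0,0],
  [0.4,0,0,0.013,0,0,0],
  [0.4,0,0,0.013,0,0,0],
])

```text
clock: 5.65
tcp_pos: [0.5029, -0.2376, 0.0101]
orientation: [-2.314, -2.123, -0.005]
contact_force: [-10.8, 6.1, 42.3]
grip_width: 0.0339
```

Contact came at TCP z = 0.0102, so the tips are 10 mm ahead of the TCP. I want TCP z near 0.0485.

Request:
send_rows([
  [0.4,0,0,-0.1,0,0,0],
  [0.4,0,0,-0.2,0,0,0],
  [0.4,0,0,-0.283,0,0,0],
  [0.4,0,0,-0.283,0,0,0],
  [0.4,0,0,-0.283,0,0,0],
  [0.4,0,0,-0.283,0,0,0],
  [0.4,0,0,-0.283,0,0,0],
])

```text
clock: 6.23
tcp_pos: [0.5023, -0.2372, 0.0483]
orientation: [-2.313, -2.124, 0.001]
contact_force: [0.1, 1.1, -0.5]
grip_width: 0.0343
```

```bash
python3 st.py
```

```text
t 6.2333 tray xy [-0.17621252  0.06206492] z 0.048292146351406266 F [ 0.12877073  1.13896125 -0.51593322] w 0.03430292433742994
[[1.0, 0.001, 0.0], [0.001, -1.0, 0.001], [0.0, -0.001, -1.0]]
```

Request:
send_rows([
  [0.4,0.04,0,0,0,0,0],
  [0.4,0.08,0,0,0,0,0],
  [0.4,0.12,0,0,0,0,0],
  [0.4,0.16,0,0,0,0,0],
  [0.4,0.2,0,0,0,0,0],
  [0.4,0.24,0,0,0,0,0],
  [0.4,0.28,0,0,0,0,0],
  [0.4,0.32,0,0,0,0,0],
  [0.4,0.36,0,0,0,0,0],
  [0.4,0.4,0,0,0,0,0],
  [0.4,0.43,0,0,0,0,0],
  [0.4,0.46,0,0,0,0,0],
  [0.4,0.49,0,0,0,0,0],
  [0.4,0.52,0,0,0,0,0],
  [0.4,0.55,0,0,0,0,0],
  [0.4,0.58,0,0,0,0,0],
  [0.4,0.61,0,0,0,0,0],
  [0.4,0.64,0,0,0,0,0],
  [0.4,0.67,0,0,0,0,0],
  [0.4,0.7,0,0,0,0,0],
])

```text
clock: 7.9
tcp_pos: [0.5118, -0.1324, 0.0491]
orientation: [2.314, 2.124, 0.0]
contact_force: [-0.1, -2.7, 0.0]
grip_width: 0.0342
```

```bash
python3 st.py;python3 - <<'E'
from h import *
shot('scene','s2');i=cv2.imread('pics/s2.png')
cv2.imwrite('pics/s2c.png',cv2.resize(i[170:350,240:480],None,fx=3.3,fy=3.3,interpolation=2))
E
```

```text
t 7.9 tray xy [-0.07106064  0.06159071] z 0.04911548980381128 F [-0.0975627  -2.72345683  0.03394044] w 0.034239955240591737
[[1.0, 0.001, 0.0], [0.001, -1.0, -0.0], [0.0, 0.0, -1.0]]
```

View pics/s2c.png

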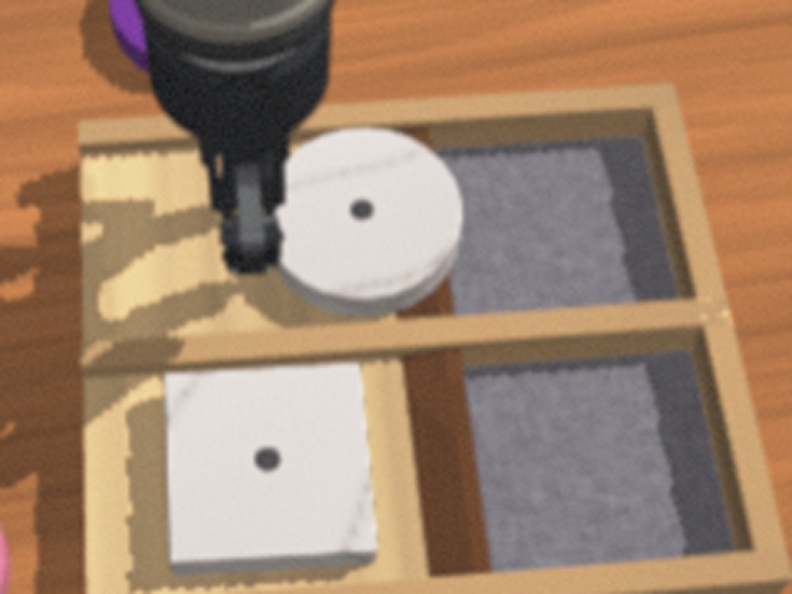

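The disc (crop ~(360,210)) is sliding straight with its front on the lip, and the square base hasn't moved. I'll keep pushing.

Request:
send_rows([
  [0.4,0.03,0,0,0,0,0],
  [0.4,0.06,0,0,0,0,0],
  [0.4,0.09,0,0,0,0,0],
  [0.4,0.12,0,0,0,0,0],
  [0.4,0.15,0,0,0,0,0],
  [0.4,0.18,0,0,0,0,0],
  [0.4,0.21,0,0,0,0,0],
  [0.4,0.24,0,0,0,0,0],
  [0.4,0.27,0,0,0,0,0],
  [0.4,0.3,0,0,0,0,0],
  [0.4,0.33,0,0,0,0,0],
  [0.4,0.36,0,0,0,0,0],
  [0.4,0.39,0,0,0,0,0],
  [0.4,0.42,0,0,0,0,0],
  [0.4,0.45,0,0,0,0,0],
  [0.4,0.48,0,0,0,0,0],
  [0.4,0.51,0,0,0,0,0],
  [0.4,0.54,0,0,0,0,0],
  [0.4,0.57,0,0,0,0,0],
  [0.4,0.6,0,0,0,0,0],
])

```text
clock: 9.62
tcp_pos: [0.5194, -0.0427, 0.049]
orientation: [-2.314, -2.124, 0.0]
contact_force: [-0.7, -1.7, -0.8]
grip_width: 0.0341
```

```bash
python3 st.py;python3 - <<'E'
from h import *
shot('scene','s3');i=cv2.imread('pics/s3.png')
cv2.imwrite('pics/s3c.png',cv2.resize(i[170:350,240:480],None,fx=3.3,fy=3.3,interpolation=2))
E
```

```text
t 9.6167 tray xy [0.01902494 0.0618087 ] z 0.04900519635035358 F [-0.70768197 -1.66677228 -0.78647331] w 0.03410468185967443
[[1.0, 0.001, 0.0], [0.001, -1.0, 0.0], [0.0, -0.0, -1.0]]
```

View pics/s3c.png

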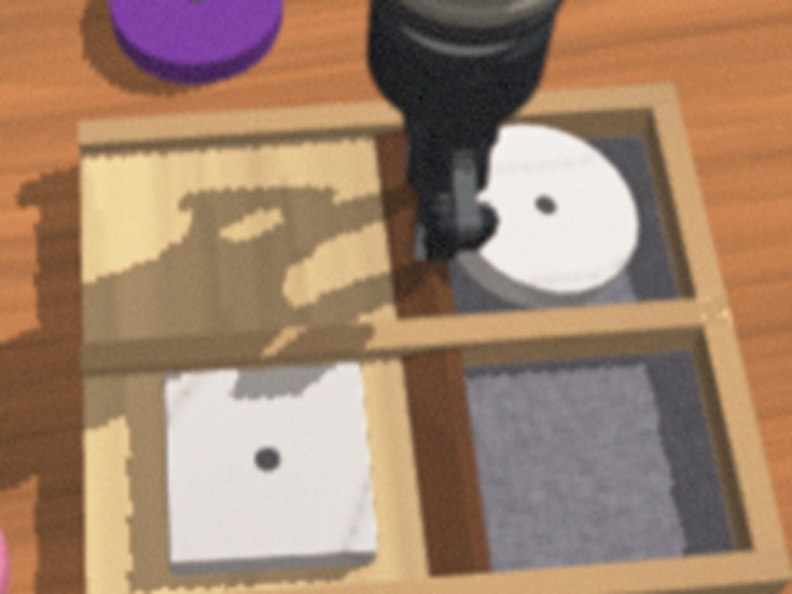

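The disc is in the recess but still tilted, with its rear on the lip edge. I'll push on by about 8 mm.

Request:
send_rows([
  [0.4,0.015,0,0,0,0,0],
  [0.4,0.03,0,0,0,0,0],
  [0.4,0.04,0,0,0,0,0],
  [0.4,0.05,0,0,0,0,0],
  [0.4,0.055,0,0,0,0,0],
  [0.4,0.055,0,0,0,0,0],
])

```text
clock: 10.17
tcp_pos: [0.5202, -0.0348, 0.0491]
orientation: [-2.314, -2.125, -0.0]
contact_force: [0.0, 0.1, -0.7]
grip_width: 0.0342
```

```bash
python3 st.py;python3 - <<'E'
from h import *
shot('scene','s4');i=cv2.imread('pics/s4.png')
cv2.imwrite('pics/s4c.png',cv2.resize(i[170:350,240:480],None,fx=3.3,fy=3.3,interpolation=2))
E
```

```text
t 10.1667 tray xy [0.02692207 0.06166205] z 0.04912277553035045 F [ 0.0438685   0.07931397 -0.71328151] w 0.03417799983583313
[[1.0, 0.001, 0.0], [0.001, -1.0, -0.0], [0.0, 0.0, -1.0]]
```

View pics/s4c.png

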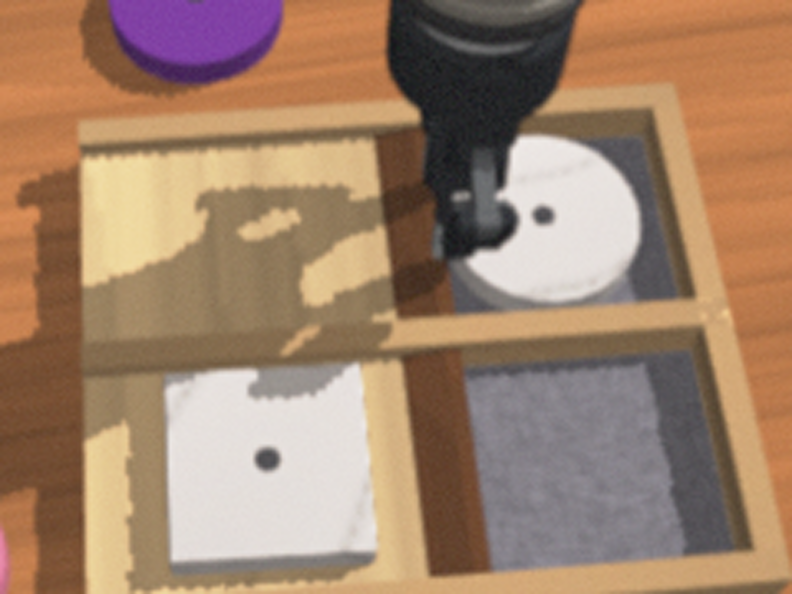

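The disc has dropped. I'll lift clear and check it from above.

Request:
send_rows([
  [0.4,-0.03,0,-0.1,0,0,0],
  [0.4,-0.2,0,-0.3,0,0,0],
  [0.4,-0.5,0,-0.6,0,0,0],
  [0.4,-0.8,0,-0.8,0,0,0],
  [0.4,-0.95,0,-0.95,0,0,0],
  [0.4,-0.95,0,-0.95,0,0,0],
  [0.4,-0.95,0,-0.95,0,0,0],
])

```text
clock: 10.8
tcp_pos: [0.5086, -0.1833, 0.1957]
orientation: [2.317, 2.111, 0.005]
contact_force: [0.8, -0.1, 0.0]
grip_width: 0.0344
```

Request:
send_rows([
  [0.4,-0.95,0,0,0,0,0],
  [0.4,-0.95,0,0,0,0,0],
  [0.4,-0.95,0,0,0,0,0],
  [0.4,-0.95,0,0,0,0,0],
  [0.4,-0.95,0,0,0,0,0],
  [0.4,-0.95,0,0,0,0,0],
])

```text
clock: 11.3
tcp_pos: [0.4951, -0.3193, 0.1908]
orientation: [-2.316, -2.121, 0.001]
contact_force: [-0.2, 1.1, 0.5]
grip_width: 0.0338
```

```bash
python3 st.py;python3 - <<'E'
from h import *
shot('top','t5');shot('scene','s5')
a=cv2.imread('pics/t5.png')[85:310,140:405];b=cv2.imread('pics/s5.png')[170:350,240:480]
cv2.imwrite('pics/5c.png',cv2.resize(a,None,fx=2.6,fy=2.6,interpolation=2))
for n,z in(('t5',.032),('s5',.032)):
    t=np.load('tray.npz');g=cv2.cvtColor(cv2.imread(f'pics/{n}.png'),cv2.COLOR_BGR2HSV)
    e=proj(n,[[*(t['pc']+t['R']@[x,y]),z] for x,y in((.024,.007),(.14,.007),(.14,.119),(.024,.119))]).astype(np.int32)
    m=np.zeros(g.shape[:2],np.uint8);cv2.fillPoly(m,[e],255)
    w=((g[...,2]>185)&(g[...,1]<35)).astype(np.uint8)*(m>0)
    c=max(cv2.findContours(w,0,1)[0],key=cv2.contourArea)
    q=(ray(n,c.reshape(-1,2),z)[:,:2]-t['pc'])@t['R'];print(n,cv2.fitEllipse((q*1e3).astype(np.float32)))
E
```

```text
t 11.3 tray xy [-0.25869792  0.06213251] z 0.19077966664732865 F [-0.18229848  1.07287287  0.46287691] w 0.0337715040302142
[[1.0, -0.002, 0.0], [-0.002, -1.0, 0.001], [0.0, -0.001, -1.0]]
t5 ((75.53545379638672, 64.02197265625), (86.76715087890625, 94.22720336914062), 107.49022674560547)
s5 ((73.81704711914062, 60.7799186706543), (92.08460998535156, 93.15148162841797), 22.630096435546875)
```

View pics/5c.png

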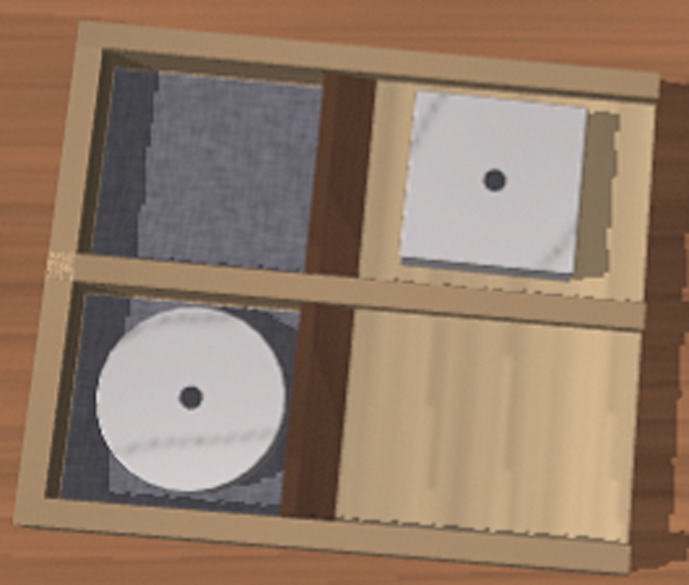

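In the crop, the disc (hole at (191,397)) sits fully in the recess with a grey gap to the lip. The square is still at (495,180), where it began.

Run:
```python
from h import *
t=np.load('tray.npz')
print((ray('t5',np.array([(191,397),(495,180)])/2.6+[140,85]-.3,.032)[:1,:2]-t['pc'])@t['R'])
print(r.hand_in())
```

```text
[[0.07552784 0.0611414 ]]
the job is handed in; nothing more can be done
None
```

I pushed the white round base along its lane and over the lip with the part-open jaws, fingertips about 38–39 mm above the bench. It dropped into the recess. I then withdrew the arm and handed the job in at about 11.5 s; no verdict is reported.

| Check | Last measurement | Allowed |
|---|---|---|
| Round base along the lane (x) | 75.5 mm from the hole in the top view; 73.8 mm from the outline in the scene view | 66 to 98 mm |
| Round base across the lane (y) | 61.1 mm (hole); 60.8 mm (outline) | 45 to 81 mm |
| Square base | same pixel, (495,180) in the enlarged top crop, before and after | within 20 mm of its start |

- **Flatness:** I did not measure tilt or height directly. The base's outline in the scene view is nearly circular (92 x 93 mm when projected at the seated height), and the top view shows a clear gap to the lip.
- **Disagreement:** The top-view outline fit came out elongated, 87 x 94 mm, with y at 64.0 mm. I think shadow or the mask spoiled it, because the hole position in the same picture agrees with the scene view.
- **Contact:** To find the tip height I pressed the fingertips on the bench behind the tray, which reached about 42 N on the last step. The fingertips touched rather than the gripper's body, and it is well under the 120 N wrist limit.

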